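Set out the culture test on the mat

TASK

Set out a culture test on the pale grey mat. First lift the small slide box off the stack and set it down flat on the bench, then put the medium box on the mat midway between the culture plate and the tube rack, with its long sides running front to back, and only then put the small box back, centred and square, on the large box, which stays where it is. Also (whenever you like) stand the dropper bottle on the mat straight in front of the tube rack and the timer on the mat straight behind the culture plate and square to the mat, each with a gap of about 3 cm; front is the robot's side, directions go by the mat, and the tape roll and the marker are not to be disturbed.

Things in the scene. Friction and masses are not known exactly. Their poses are not given: they have to be found in the camera images.
- mat: Flat pale grey mat with a thin black border line, 320 mm front to back (its x) by 330 mm wide (its y), 2.5 mm thick, fixed. Origin at the centre of its underside, x to its back (away from the robot), y to its left. Turned up to 0.2 rad. Plate and rack stand fixed on it, 110 mm left and right of its centre (either way round), so their midpoint is the mat's centre.
- culture_plate: Round flat agar plate with clear lid, 93 mm across, 16 mm high, fixed on the mat. Origin at the centre of its underside; its x and y are parallel to the mat's x and y.
- tube_rack: Empty blue tube rack, a box-shaped grid, fixed on the mat: 107 mm long front to back, 78 mm wide, 65 mm high. Origin at the centre of its underside; its y axis runs along its length and points to the mat's front (towards the robot), its x axis to the mat's left.
- large_box: Large slide box, lowest of the stack of three flat grey boxes with white lid panels: loose, 126 x 66 mm, 32 mm high, 0.30 kg. Origin at the centre of its underside, x along its length, z up. Stands on the bare bench.
- medium_box: Medium slide box, same style, 102 x 58 mm, 28 mm high, about 0.16 kg. Origin at the centre of its underside, x along its length, z up. Starts lying on the large box.
- small_box: Small slide box, same style, 78 x 50 mm, 26 mm high, about 0.11 kg. Origin at the centre of its underside, x along its length, z up. Starts on top of the medium box.
- dropper: Upright brown dropper bottle with pointed black cap, 31 mm across, 88 mm high over the tip, straight-sided from the bench to about 45 mm. Origin at the centre of its underside, z up; round, so its yaw is of no matter.
- timer: Flat square bench timer, off-white with a display and buttons on top, 64 x 64 mm, 20 mm high. Origin at the centre of its underside, x and y square to its sides, z up.
- tape_roll: Roll of orange tape lying flat, 58 mm across, 19 mm high; loose, a bystander that must not be moved. Origin at the centre of its underside.
- marker: White and blue marker pen, 138 mm long, 16 mm thick, lying on the bench behind the work; loose, a bystander that must not be moved. Origin at the middle of its underside, x along its length. Otherwise the bench from x 0.36 to 0.72 m and up to 0.42 m either side is bare.
Things that resemble listed ones, but are neither listed nor needed, are in the scene too. Leave any brown look-alike of the timer alone. Of the things that look like the dropper, take the one that is nearest to the robot's base at the start.

How it is judged:
On the way, in this order (a step that is already met when the one before it is completed fails the run):
1. the small box lies flat on the bench, released, while the medium box is still on the large box (height (world z) of small_box below 0.006 m and linear speed of small_box below 0.02 m/s and angular speed of small_box below 0.2 rad/s and contact force between the fingers and small_box below 0.3 N and angle between small_box's own z axis and vertical below 0.1 rad and z of medium_box in the frame of large_box between 0.028 and 0.036 m and horizontal distance between medium_box and large_box below 0.015 m), for 0.2 s.
2. the medium box lies on the mat midway between plate and rack, released (x of medium_box in the frame of mat between -0.015 and 0.015 m and y of medium_box in the frame of mat between -0.015 and 0.015 m and z of medium_box in the frame of mat between -0.0015 and 0.0065 m and angle between the x axis of medium_box and the x axis of mat, either way round below 0.2 rad and linear speed of medium_box below 0.02 m/s and angular speed of medium_box below 0.2 rad/s and contact force between the fingers and medium_box below 0.3 N and angle between medium_box's own z axis and vertical below 0.1 rad), for 0.2 s.
3. the small box lies centred and square on the large box, released (x of small_box in the frame of large_box between -0.012 and 0.012 m and y of small_box in the frame of large_box between -0.012 and 0.012 m and z of small_box in the frame of large_box between 0.028 and 0.036 m and angle between the x axis of small_box and the x axis of large_box, either way round below 0.2 rad and linear speed of small_box below 0.02 m/s and angular speed of small_box below 0.2 rad/s and contact force between the fingers and small_box below 0.3 N and angle between small_box's own z axis and vertical below 0.1 rad), for 0.2 s.
At the end, for the whole second after the job is handed in: All upright, released, at rest: medium box 15 mm from the midpoint at most, straight to 0.2 rad; small box centred on the large to 12 mm, square to 0.2 rad; large box within 30 mm of its start; dropper and timer on the mat, gaps 3 cm +-15 mm, 15 mm sideways, timer square to 0.25 rad (all of step 2 and all of step 3 and x of dropper in the frame of tube_rack between -0.015 and 0.015 m and y of dropper in the frame of tube_rack between 0.084 and 0.114 m and height (world z) of dropper between -0.0015 and 0.0065 m and linear speed of each of dropper, timer below 0.02 m/s and angular speed of each of dropper, timer below 0.2 rad/s and contact force between the fingers and dropper below 0.3 N and angle between each of dropper, timer's own z axis and vertical below 0.1 rad and y of timer in the frame of culture_plate between -0.015 and 0.015 m and x of timer in the frame of culture_plate between 0.0935 and 0.1235 m and height (world z) of timer between -0.0015 and 0.0065 m and contact force between the fingers and timer below 0.3 N and (angle between the x axis of timer and the x axis of mat, either way round below 0.25 rad or angle between the x axis of timer and the y axis of mat, either way round below 0.25 rad) and distance of large_box from where it was at the start of the episode below 0.03 m); the robot touches nothing.
It fails at once if the tape roll is disturbed (moved more than 20 mm) (distance of tape_roll from where it was at the start of the episode above 0.02 m).
It fails at once if the marker is disturbed (moved more than 20 mm) (distance of marker from where it was at the start of the episode above 0.02 m).
It fails at once if the large box is shifted more than 30 mm (distance of large_box from where it was at the start of the episode above 0.03 m).
It also fails if it takes over 125 s, if anything falls off the work surface, if the arm or the gripper's body presses on something with over 40 N, if the wrist force passes 120 N, or if a joint passes its speed limit or range.

ROBOT

A 6-joint arm with a two-finger parallel gripper is mounted at the origin on a cart in front of the work surface, level with it; the furniture and walls round the work are solid. World frame = base frame: x ahead of the robot, y to its left, z up, the work surface at z = 0. Lengths are in m, angles in rad, forces in N, time in s.
With the tool pointing down it reaches from about 0.35 to 0.975 m from the base axis. Payload 4.9 kg.
Tool frame: the origin (TCP) lies at the very end of the fingers, on their centre line; the grasp point (between the pads) lies 19 mm behind it; z points along the fingers, y is the line along which they close (so a half turn about z gives the same grasp; the last joint's range is limited). The gripper opens to 85 mm and grips with 20 to 120 N. Pads are 22 mm wide; open, the fingers measure 114 mm over their backs; the gripper's body (76 mm by 85 mm) begins 54 mm behind the grasp point. The pads swing forward as they close: fully open they stand 13 mm farther back than shut.
Start: joints at [-1.258, 0.053, 1.613, -0, 1.476, -0.119], TCP at [0.262, -0.568, 0.231] pointing down, gripper open.
Joint ranges: [-3.01, 3.01], [-1.01, 2.22], [0.06, 2.58], [-1.02, 4.17], [0.09, 2.62], [-3.14, 3.14]. Speed limits (rad/s): [2.57, 2.57, 3.14, 3.14, 3.14, 3.14].

INTERFACE

Orientations are given as a unit quaternion [w, x, y, z].
In Python, from plant import * gives the robot as it stands.
- The arm moves only by the tool jog_arm, never from a script. Its argument "moves" is a list that holds one entry, the list of rows, each a list of 7 numbers: the finger opening in cm, from 0 to 8.54, then the shift along the tool's x, y, z in cm, then the turn, a rotation vector about the tool's x, y, z in rad. A call has 1 to 20 rows; each row shifts and turns the commanded pose from where the row before left it, along the tool's axes as they then stand; what a row does not reach is not made up. A row lasts 1/12 s, in which the tool goes at most 41.7 mm and 7.16 degrees, less where a joint would pass 70% of its speed; a pose out of reach is approached as far as the arm can. A call is refused whole if a number of a shift passes 4.17 or a number of a turn 0.125, either way. A call with a gripper value outside its range is refused whole. The fingers move at their own pace and stop on an object; the grip force is fixed at half the most. Time passes only in rows, so rows that do not move let the fingers close. It gives the time, the measured TCP pose, the force, the opening and the grip force at its end, in the units of the state.
- state(): the state, without advancing time (a new reading comes with each control period).
- grab_frame(name): name is "scene" or "top"; returns a dict with "color" (400x640x3 uint8, blue, green, red), "depth" (400x640 float32, m along the optical axis (not along the pixel's ray), 0 where there is no reading), "fx", "fy", "cx", "cy" (pixels), "R" (3x3) and "t" (3): a world point X has camera coordinates R X + t. Camera axes: x right, y down, z forward; pixel columns grow to the right and rows downward; lengths in m; the calibration is good to about 2 mm. A picture is of the moment at which its call begins.
- job_done(): hands the job in; it is judged then, once.
Trained networks look in a picture, given as the dict that the camera call returned (one of the last four; its "shot" number tells which), for a name from the list of things; names that differ only in an ending like _2 or _b are one class to them, and where a whole thing is asked for, a point or a joint stands for the part that bears it (a point fixed in the world has none). Each returns a list of dicts, best first, with "p" (0 to 1); they miss things now and then, are a little off and sometimes report something else, mostly with a low value. They report only what shows in the picture. A call takes as long as a camera call. They do not tell look-alikes from the thing itself.
- recognise(name, picture): "rect" ([centre column, centre row, width, height] in pixels, round what is visible of it).
- regions_of(name, picture): "pixels" (400x640 bool, what is visible of it) and "rect" ([centre column, centre row, width, height] in pixels, round what is visible of it).
The state is a dict: "time": time; "joint_pos": joint angles; "joint_vel": joint speeds; "joint_efforts": joint torques, N m; "tool_pos": TCP position; "tool_rot": TCP orientation; "contact_force": force on the tool from outside, world axes, zero at the start; "ft_torque": the same for the moment, N m; "gripper_width": opening from 0.0 (shut) to 1.0 (fully open); "grasp_force": force on a finger pad.
Only numpy, scipy, OpenCV 4.12 (cv2) and the standard library are available. Lean on these libraries where they do the work, as an engineer would, in place of code of your own. Each camera call takes 0.05 s, during which the arm holds its last target. There are 200 camera calls.

## Working session

There is one attempt and no reset: what is moved stays moved. The work goes in short steps, Python scripts to look and compute and a tool call to move; the robot and the scene stay as the last step left them, time stands still between calls to the robot, and variables do not carry over. Pictures are saved under pics/ and viewed, at most 14 in all, crops included, and the job is handed in when it is done.

Besides the shell and the picture viewer there is one more tool, called after ">>>" as a command line: name --argument value ..., lists and objects as JSON in quotes. jog_arm: Moves the arm, as the interface text tells. Its arguments: {"type":"object","properties":{"moves":{"type":"array"}},"required":["moves"]}

```bash
mkdir -p pics; ls; python3 - <<'E'
from plant import *
import cv2,numpy as np,pickle
for n in("top","scene"):
    f=grab_frame(n); cv2.imwrite(f"pics/{n}0.png",f["color"]); pickle.dump(f,open(f"{n}0.pkl","wb"))
    print(n,f["fx"],f["fy"],f["cx"],f["cy"],np.round(f["R"],3).tolist(),np.round(f["t"],3))
    for k in "mat culture_plate tube_rack large_box medium_box small_box dropper timer tape_roll marker".split():
        print(k,[(np.round(r["rect"]).tolist(),round(r["p"],2)) for r in recognise(k,f)])
print(state())
E
```

```text
pics
top 410.75815010224164 410.75815010224164 314.3539047567681 202.48834190102474 [[0.015, -1.0, -0.009], [-0.999, -0.014, -0.034], [0.033, 0.01, -0.999]] [-0.026  0.55   1.259]
mat [([312.0, 206.0, 121.0, 115.0], 0.64), ([349.0, 199.0, 33.0, 31.0], 0.58)]
culture_plate [([348.0, 198.0, 35.0, 32.0], 0.75)]
tube_rack [([275.0, 209.0, 32.0, 38.0], 0.62)]
large_box [([312.0, 206.0, 122.0, 113.0], 0.19)]
medium_box [([205.0, 258.0, 21.0, 20.0], 0.56)]
small_box [([191.0, 254.0, 34.0, 18.0], 0.83)]
dropper [([454.0, 248.0, 15.0, 10.0], 0.58), ([418.0, 255.0, 10.0, 11.0], 0.5)]
timer [([215.0, 163.0, 26.0, 27.0], 0.72), ([203.0, 200.0, 24.0, 23.0], 0.7)]
tape_roll [([423.0, 198.0, 19.0, 23.0], 0.84)]
marker [([403.0, 147.0, 34.0, 10.0], 0.57)]
scene 377.74451681187736 377.74451681187736 319.5524912708624 199.44513711805055 [[0.621, -0.783, 0.023], [-0.453, -0.383, -0.805], [0.639, 0.49, -0.593]] [-0.373  0.286  0.78 ]
mat [([307.0, 221.0, 152.0, 97.0], 0.62)]
culture_plate [([344.0, 226.0, 32.0, 23.0], 0.81)]
tube_rack [([279.0, 196.0, 40.0, 45.0], 0.73)]
large_box [([235.0, 172.0, 22.0,
[... 334 characters left out ...]
685e+00,  5.27043838e-02,  1.61289969e+00,  1.64462202e-05,
        1.47602026e+00, -1.19013469e-01]), 'joint_vel': array([ 1.57038720e-06, -1.22592638e-03,  1.46006665e-03,  4.39937815e-04,
       -5.58464720e-05,  3.72232760e-04]), 'joint_efforts': array([-6.31970615e-04, -3.93692601e+01, -3.70469141e+01, -1.93030237e-04,
        4.17521915e-04,  7.19409854e-06]), 'tool_pos': array([ 0.261569  , -0.56760635,  0.23130104]), 'tool_rot': array([-1.65565370e-05,  9.76781694e-01,  2.14237069e-01,  6.61543987e-06]), 'contact_force': array([-0.41257581, -0.01165353,  0.64204822]), 'ft_torque': array([-0.02609531,  0.03561117,  0.00822156]), 'grasp_force': 0.0, 'gripper_width': 1.0028252828418212}
```

View pics/top0.png

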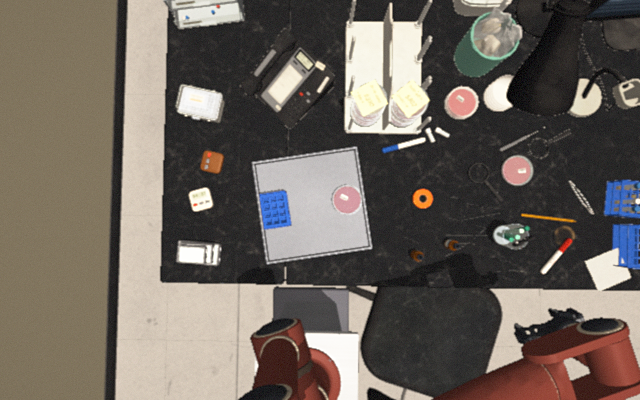

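View pics/scene0.png

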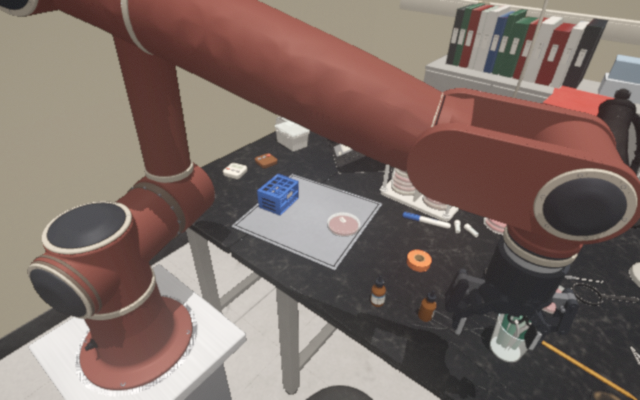

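```bash
cat > h.py <<'E'
import numpy as np,cv2,pickle
def world(f):
    v,u=np.mgrid[:400,:640]; d=f["depth"]
    P=np.stack([(u-f["cx"])/f["fx"]*d,(v-f["cy"])/f["fy"]*d,d],-1)
    return (P-f["t"])@f["R"]          # R^T (p-t)
def pix2plane(f,uv,z):
    uv=np.atleast_2d(uv).astype(float)
    r=np.c_[(uv[:,0]-f["cx"])/f["fx"],(uv[:,1]-f["cy"])/f["fy"],np.ones(len(uv))]@f["R"]
    c=-np.asarray(f["t"])@f["R"]
    return c+r*((z-c[2])/r[:,2])[:,None]
def rect(f,mask,z):
    c=max(cv2.findContours(mask.astype(np.uint8),0,cv2.CHAIN_APPROX_NONE)[0],key=cv2.contourArea)[:,0]
    p=pix2plane(f,np.argwhere(mask)[:,::-1],z)[:,:2]
    (cx,cy),(w,h),a=cv2.minAreaRect((p*1000).astype(np.float32))
    return p.mean(0)*1000,(cx,cy),(w,h),a,len(p)
E
python3 - <<'E'
from h import *
f=pickle.load(open("top0.pkl","rb"));W=world(f)
img=f["color"]
def box(u0,u1,v0,v1): 
    m=np.zeros((400,640),bool); m[v0:v1,u0:u1]=1; return m
np.set_printoptions(precision=1,suppress=True,linewidth=200)
z=W[...,2]*1000
print("stack z");print(z[238:270:2,172:228:2].round().astype(int))
print("bench",np.median(z[270:280,180:240]),"mat",np.median(z[220:250,300:330]), np.std(z[220:250,300:330]))
for n,b,lo,hi,zz in [("small",box(170,230,235,272),77,97,.086),("timer",box(188,216,186,213),12,28,.02),("plate",box(328,366,180,216),10,24,.018),("rack",box(255,296,185,235),50,80,.0675),("tape",box(405,440,185,213),10,30,.019),("dropA",box(408,426,246,266),8,110,.07),("dropB",box(440,465,236,256),8,110,.07)]:
    m=b&(z>lo)&(z<hi); print(n,rect(f,m,zz), "zmed",np.median(z[m]),"xy by depth",[ (np.percentile(W[m][:,i],2)*1000,np.percentile(W[m][:,i],98)*1000) for i in (0,1)])
c=lambda u0,u1,v0,v1,s:cv2.resize(img[v0:v1,u0:u1],None,fx=s,fy=s,interpolation=cv2.INTER_CUBIC)
a=c(165,235,185,275,6);b=c(400,470,185,275,6)[:540]
cv2.imwrite("pics/crop1.png",np.hstack([a,b])[:590,:800])
cv2.imwrite("pics/crop2.png",c(245,380,140,270,4.4))
E
```

```text
stack z
[[  -3   -4    3   -2    2   -3   -3   -1    1   -5    3    0    1   -2    1    0   -1   -3    3    1   -4   -4   -1    1   -2   -1    3    0]
 [  -4   -3    0   -2   24   23   10   10   -4   -1    0    0   -2   -1    0   -2   -4   -1    2   -1   -5    3    0   -3   -1   -5   -2    4]
 [   2   -3    3   28   32   31   28   31   26   34   32   32   30   26   23   22   17   13    9    0   -1    1    2   -1    3   -5   -2    2]
 [  -5    0   -3   27   58   60   55   54   65   62   59   57   53   57   59   58   58   58 1276   55   49   29   34   32   15    1   -1    0]
 [  -3    0    4   56   82   86   89   83   82   85   83   84   83   82   73   74   71   65   60   58   59   36   30   27    7    3   -1   -1]
 [   0   -4   -7   55   87   86   88   82   85   88   83   87   87   86   85   87   83   73   60   59   56   34   32   29   17   -2   -2    0]
 [   1    2   -1   59   88   88   84   92   85   86   86   82   90   84   86   87   83   74   59   61   58   31   32   29   16   -3    0   -1]
 [  -4   -3   -5   55   80   83   84   86   84   85   84   82   79   86   82   85   83   74
[... 2673 characters left out ...]
593.3711227004391)), (np.float64(-375.1893624554378), np.float64(-322.0952777476912))]
dropA (array([ 398.6, -321.2]), (398.0429382324219, -321.80145263671875), (36.87541961669922, 28.948558807373047), 45.64157485961914, 114) zmed 48.49448896033596 xy by depth [(np.float64(381.7082388788601), np.float64(409.53375818044617)), (np.float64(-340.94280820666893), np.float64(-315.2014366934041))]
dropB (array([ 430.8, -422.1]), (430.1602783203125, -423.4979248046875), (29.105663299560547, 43.64596939086914), 0.8684882521629333, 131) zmed 47.59422463889764 xy by depth [(np.float64(414.5705511678625), np.float64(443.0674060522861)), (np.float64(-443.79178548077294), np.float64(-419.15482225640733))]
```

View pics/crop1.png

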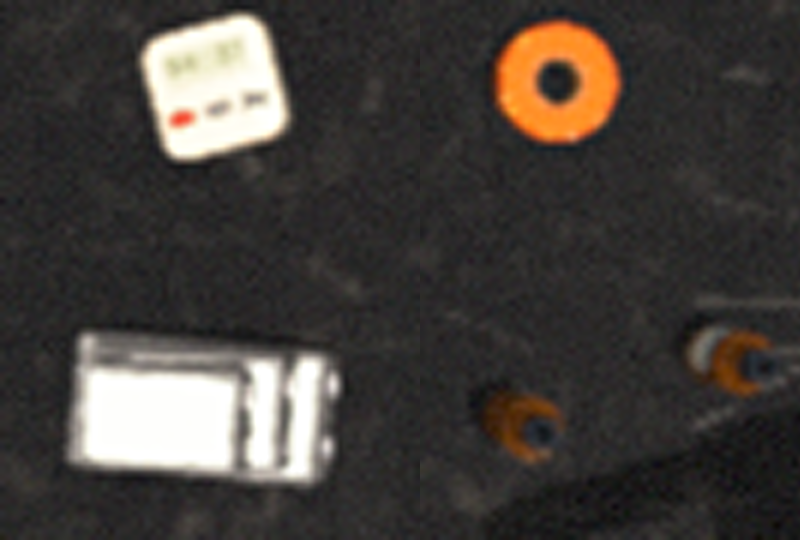

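View pics/crop2.png

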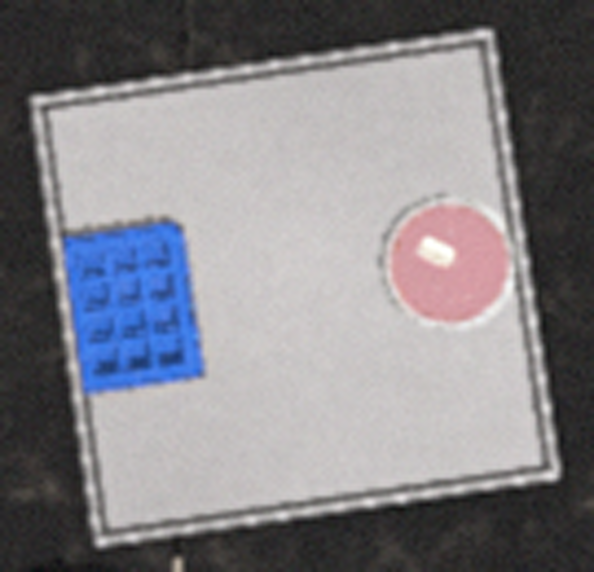

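```bash
cat >> h.py <<'E'
from scipy.spatial.transform import Rotation as Ro
def plan(st,x,y,z,th=None):
    """tool-frame shift (cm) to the target at the present yaw, and yaw turn about tool z"""
    q=st["tool_rot"];R=Ro.from_quat([q[1],q[2],q[3],q[0]]).as_matrix()
    cur=np.arctan2(R[1,0],R[0,0])
    tilt=np.degrees(np.arccos(-R[2,2]))
    Rn=np.array([[np.cos(cur),np.sin(cur),0],[np.sin(cur),-np.cos(cur),0],[0,0,-1]])
    if th is not None:
        turn=-(th-cur);turn=(turn+np.pi/2)%np.pi-np.pi/2
        n=cur-turn
        Rt=np.array([[np.cos(n),np.sin(n),0],[np.sin(n),-np.cos(n),0],[0,0,-1]])
    else: turn=0;Rt=Rn
    d=np.array([x,y,z])-st["tool_pos"]
    print("t",round(st["time"],2),"pos",np.round(st["tool_pos"],4),"yaw %.3f tilt %.2f"%(cur,tilt),"j6 %.2f"%st["joint_pos"][5],"w",round(st["gripper_width"],3),"g",round(st["grasp_force"],1))
    print("shift cm at present yaw",np.round(d@Rn*100,2),"turn",round(turn,3),"shift after turn",np.round(d@Rt*100,2))
E
python3 - <<'E'
from h import *
from plant import *
f=pickle.load(open("top0.pkl","rb"));W=world(f);z=W[...,2]*1000
np.set_printoptions(precision=1,suppress=True,linewidth=200)
g=cv2.cvtColor(f["color"],cv2.COLOR_BGR2GRAY)
m=np.zeros((400,640),np.uint8);m[140:270,245:380]=(cv2.GaussianBlur(g,(3,3),0)[140:270,245:380]>80)
m=cv2.morphologyEx(m,cv2.MORPH_CLOSE,np.ones((9,9)))
print("mat",rect(f,m>0,.0025))
tm=(g>90);b=np.zeros_like(tm);b[184:215,186:218]=1
print("timer",rect(f,tm&b,.02))
for n,uv,zz in [("tipA",[(420.5,256.7)],.088),("tipB",[(400+(765-420)/6,185+365/6)],.088)]: print(n,pix2plane(f,uv,zz)*1000)
# shoulder of A: orange pixels
hsv=cv2.cvtColor(f["color"],cv2.COLOR_BGR2HSV)
o=(hsv[...,0]<22)&(hsv[...,1]>130)&(g>25);b[:]=0;b[244:268,406:430]=1
print("A orange@.045",rect(f,o&b,.045))
reg=np.zeros_like(tm);reg[236:272,170:230]=1
for lo,hi in((22,38),(48,66),(78,95)):
    k=reg&(z>lo)&(z<hi); print(lo,[np.percentile(W[k][:,i],[1,3,50,97,99])*1000 for i in(0,1)])
plan(state(),.40,-.323,.13,.162)
E
```

```text
mat (array([542.7,  -8.9]), (532.7960205078125, -10.719009399414062), (347.3957824707031, 335.02508544921875), 9.323715209960938, 11326)
timer (array([555.8, 331.9]), (555.8816528320312, 331.8701171875), (68.51168060302734, 68.62783813476562), 16.66873550415039, 479)
tipA [[ 396.4 -326.1   88. ]]
tipB [[ 429.1 -432.    88. ]]
A orange@.045 (array([ 398. , -321.6]), (397.4898681640625, -322.7221374511719), (33.05485534667969, 29.321197509765625), 64.26677703857422, 80)
22 [array([356.3, 358.5, 400. , 427.4, 429.7]), array([269. , 270.3, 282.8, 395.6, 396.5])]
48 [array([365.1, 365.5, 407.9, 423.2, 423.4]), array([282.8, 283.3, 294.9, 383.2, 384.6])]
78 [array([367.6, 369.9, 392.9, 416.3, 416.7]), array([297.2, 297.8, 333.8, 372. , 373.1])]
t 1.1 pos [ 0.3 -0.6  0.2] yaw 0.432 tilt 0.00 j6 -0.12 w 1.003 g 0.0
shift cm at present yaw [ 22.8 -16.4  10.1] turn 0.27 shift after turn [ 17.6 -21.9  10.1]
```

>>> jog_arm --moves '[[[6, 0, 0, 0, 0, 0, 0.09], [6, 0, 0, 0, 0, 0, 0.09], [6, 0, 0, 0, 0, 0, 0.09], [6, 2.2, -2.75, 0, 0, 0, 0], [6, 2.2, -2.75, 0, 0, 0, 0], [6, 2.2, -2.75, 0, 0, 0, 0], [6, 2.2, -2.75, 0, 0, 0, 0], [6, 2.2, -2.75, 0, 0, 0, 0], [6, 2.2, -2.75, 0, 0, 0, 0], [6, 2.2, -2.75, 0, 0, 0, 0], [6, 2.2, -2.75, 0, 0, 0, 0], [6, 0, 0, 3, 0, 0, 0], [6, 0, 0, 3, 0, 0, 0], [6, 0, 0, 3, 0, 0, 0], [6, 0, 0, 0, 0, 0, 0], [6, 0, 0, 0, 0, 0, 0]]]'

```text
time: 2.43
tool_pos: [0.3989, -0.3211, 0.1398]
tool_rot: [-0.002, 0.997, 0.081, -0.001]
contact_force: [1.0, 0.5, 0.7]
gripper_width: 0.704
grasp_force: 0.0
```

```bash
python3 - <<'E'
from h import *
from plant import *
plan(state(),.3975,-.3235,.020,.162)
f=grab_frame("scene");cv2.imwrite("pics/s1.png",cv2.resize(f["color"][180:380,300:560],None,fx=3,fy=3)[:600,:780])
E
```

```text
t 2.43 pos [ 0.3989 -0.3211  0.1398] yaw 0.162 tilt 0.24 j6 0.59 w 0.704 g 0.0
shift cm at present yaw [-0.18  0.21 11.98] turn -0.0 shift after turn [-0.18  0.21 11.98]
```

View pics/s1.png

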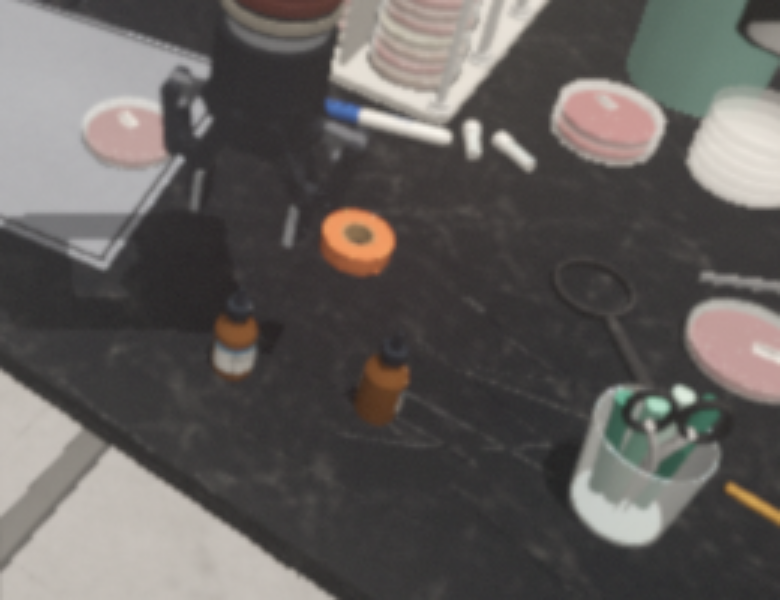

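The crop shows bottle A at (236,340), which is the nearer one; its look-alike B is at (385,385). The tape is at (358,240) and the fingers hover above A. Next I descend and grip.

>>> jog_arm --moves '[[[6, -0.18, 0.2, 2, 0, 0, 0], [6, 0, 0, 2, 0, 0, 0], [6, 0, 0, 2, 0, 0, 0], [6, 0, 0, 2, 0, 0, 0], [6, 0, 0, 2, 0, 0, 0], [6, 0, 0, 2, 0, 0, 0], [6, 0, 0, 0, 0, 0, 0], [2, 0, 0, 0, 0, 0, 0], [2, 0, 0, 0, 0, 0, 0], [2, 0, 0, 0, 0, 0, 0], [2, 0, 0, 0, 0, 0, 0], [2, 0, 0, 0, 0, 0, 0], [2, 0, 0, 0, 0, 0, 0]]]'

```text
time: 3.57
tool_pos: [0.4, -0.3265, 0.0244]
tool_rot: [0.002, 0.997, 0.081, 0.002]
contact_force: [-1.0, -1.0, 7.3]
gripper_width: 0.333
grasp_force: 59.1
```

```bash
python3 - <<'E'
from h import *
from plant import *
plan(state(),.428,.083,.16,.162)
E
```

```text
t 3.57 pos [ 0.4    -0.3265  0.0244] yaw 0.162 tilt 0.32 j6 0.58 w 0.333 g 59.1
shift cm at present yaw [  9.36 -39.96 -13.56] turn -0.0 shift after turn [  9.36 -39.96 -13.56]
```

>>> jog_arm --moves '[[[2, 0, 0, -2, 0, 0, 0], [2, 0, 0, -3, 0, 0, 0], [2, 0, 0, -3, 0, 0, 0], [2, 0, 0, -3, 0, 0, 0], [2, 0.72, -3.07, 0, 0, 0, 0], [2, 0.72, -3.07, 0, 0, 0, 0], [2, 0.72, -3.07, 0, 0, 0, 0], [2, 0.72, -3.07, 0, 0, 0, 0], [2, 0.72, -3.07, 0, 0, 0, 0], [2, 0.72, -3.07, 0, 0, 0, 0], [2, 0.72, -3.07, 0, 0, 0, 0], [2, 0.72, -3.07, 0, 0, 0, 0], [2, 0.72, -3.07, 0, 0, 0, 0], [2, 0.72, -3.07, 0, 0, 0, 0], [2, 0.72, -3.07, 0, 0, 0, 0], [2, 0.72, -3.07, 0, 0, 0, 0], [2, 0.72, -3.07, 0, 0, 0, 0], [2, 0, 0, 0, 0, 0, 0], [2, 0, 0, 0, 0, 0, 0], [2, 0, 0, 0, 0, 0, 0]]]'

```text
time: 5.23
tool_pos: [0.4266, 0.0845, 0.1318]
tool_rot: [0.0, 0.997, 0.081, 0.0]
contact_force: [-0.6, -0.8, -0.6]
gripper_width: 0.333
grasp_force: 59.4
```

```bash
python3 - <<'E'
from h import *
from plant import *
plan(state(),.428,.083,.027,.162)
E
```

```text
t 5.23 pos [0.4266 0.0845 0.1318] yaw 0.162 tilt 0.05 j6 1.43 w 0.333 g 59.4
shift cm at present yaw [ 0.12  0.17 10.48] turn 0.0 shift after turn [ 0.12  0.17 10.48]
```

>>> jog_arm --moves '[[[2, 0.1, 0.17, 2, 0, 0, 0], [2, 0, 0, 2, 0, 0, 0], [2, 0, 0, 2, 0, 0, 0], [2, 0, 0, 2, 0, 0, 0], [2, 0, 0, 1.5, 0, 0, 0], [2, 0, 0, 0.6, 0, 0, 0], [2, 0, 0, 0.3, 0, 0, 0], [2, 0, 0, 0, 0, 0, 0], [2, 0, 0, 0, 0, 0, 0], [2, 0, 0, 0, 0, 0, 0]]]'

```text
time: 6.07
tool_pos: [0.4287, 0.0827, 0.0283]
tool_rot: [0.0, 0.997, 0.08, 0.001]
contact_force: [-0.4, -0.2, 0.0]
gripper_width: 0.334
grasp_force: 59.5
```

>>> jog_arm --moves '[[[2, 0, 0, 0.15, 0, 0, 0], [2, 0, 0, 0, 0, 0, 0], [5.5, 0, 0, 0, 0, 0, 0], [5.5, 0, 0, 0, 0, 0, 0], [5.5, 0, 0, 0, 0, 0, 0], [5.5, 0, 0, 0, 0, 0, 0], [5.5, 0, 0, -1, 0, 0, 0], [5.5, 0, 0, -3, 0, 0, 0], [5.5, 0, 0, -3, 0, 0, 0], [5.5, 0, 0, -3, 0, 0, 0], [5.5, 0, 0, -4, 0, 0, 0], [8.5, 0, 0, -3, 0, 0, 0], [8.5, 0, 0, 0, 0, 0, 0]]]'

```text
time: 7.15
tool_pos: [0.4317, 0.0832, 0.2048]
tool_rot: [0.0, 0.997, 0.081, 0.007]
contact_force: [0.8, -1.1, 0.3]
gripper_width: 0.907
grasp_force: 0.0
```

```bash
python3 - <<'E'
from h import *
from plant import *
plan(state(),.393,.333,.12,1.51)
E
```

```text
t 7.15 pos [0.4317 0.0832 0.2048] yaw 0.162 tilt 0.82 j6 1.43 w 0.907 g 0.0
shift cm at present yaw [  0.21 -25.27   8.48] turn -1.348 shift after turn [24.7  -5.38  8.48]
```

>>> jog_arm --moves '[[[8.5, 0, 0, 0, 0, 0, -0.1225], [8.5, 0, 0, 0, 0, 0, -0.1225], [8.5, 0, 0, 0, 0, 0, -0.1225], [8.5, 0, 0, 0, 0, 0, -0.1225], [8.5, 0, 0, 0, 0, 0, -0.1225], [8.5, 0, 0, 0, 0, 0, -0.1225], [8.5, 0, 0, 0, 0, 0, -0.1225], [8.5, 0, 0, 0, 0, 0, -0.1225], [8.5, 0, 0, 0, 0, 0, -0.1225], [8.5, 0, 0, 0, 0, 0, -0.1225], [8.5, 0, 0, 0, 0, 0, -0.1225], [8.5, 3.09, -0.67, 0, 0, 0, 0], [8.5, 3.09, -0.67, 0, 0, 0, 0], [8.5, 3.09, -0.67, 0, 0, 0, 0], [8.5, 3.09, -0.67, 0, 0, 0, 0], [8.5, 3.09, -0.67, 0, 0, 0, 0], [8.5, 3.09, -0.67, 2, 0, 0, 0], [8.5, 3.09, -0.67, 2, 0, 0, 0], [8.5, 3.09, -0.67, 2, 0, 0, 0], [8.5, 0, 0, 2, 0, 0, 0]]]'

```text
time: 8.82
tool_pos: [0.3883, 0.3372, 0.1155]
tool_rot: [-0.001, 0.727, 0.687, 0.001]
contact_force: [-0.2, 0.0, -0.1]
gripper_width: 0.993
grasp_force: 0.0
```

```bash
python3 - <<'E'
from h import *
from plant import *
plan(state(),.393,.333,.063,1.51)
f=grab_frame("top");cv2.imwrite("pics/t2.png",cv2.resize(f["color"][130:290,160:480],None,fx=2.5,fy=2.5))
E
```

```text
t 8.82 pos [0.3883 0.3372 0.1155] yaw 1.514 tilt 0.14 j6 0.63 w 0.993 g 0.0
shift cm at present yaw [-0.39  0.49  5.25] turn 0.004 shift after turn [-0.39  0.5   5.25]
```

View pics/t2.png

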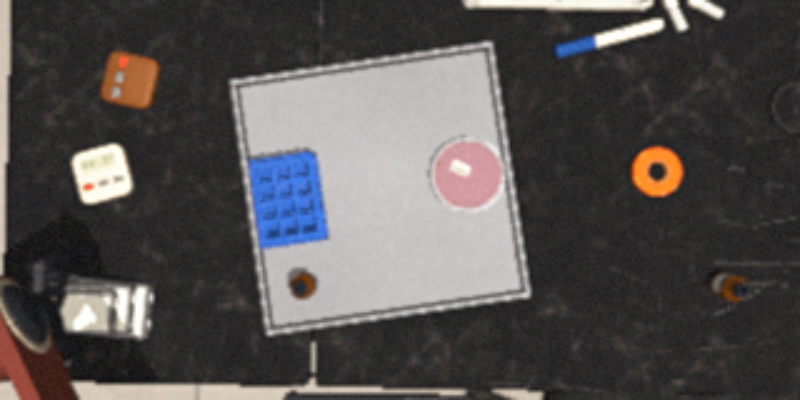

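The dropper stands in front of the rack at crop (302,284). Now I grip the small box.

>>> jog_arm --moves '[[[8.5, -0.2, 0.3, 1, 0, 0, 0], [8.5, -0.2, 0.2, 1.5, 0, 0, 0], [8.5, 0, 0, 1.5, 0, 0, 0], [8.5, 0, 0, 1.2, 0, 0, 0], [8.5, 0, 0, 0, 0, 0, 0], [4, 0, 0, 0, 0, 0, 0], [4, 0, 0, 0, 0, 0, 0], [4, 0, 0, 0, 0, 0, 0], [4, 0, 0, 0, 0, 0, 0], [4, 0, 0, 0, 0, 0, 0], [4, 0, 0, 0, 0, 0, 0]]]'

```text
time: 9.78
tool_pos: [0.3953, 0.3294, 0.0656]
tool_rot: [0.0, 0.728, 0.685, 0.001]
contact_force: [0.9, -0.8, 6.1]
gripper_width: 0.568
grasp_force: 65.8
```

```bash
python3 - <<'E'
from h import *
from plant import *
plan(state(),.46,.235,.063,1.51)
E
```

```text
t 9.78 pos [0.3953 0.3294 0.0656] yaw 1.509 tilt 0.18 j6 0.61 w 0.568 g 65.8
shift cm at present yaw [-9.03  7.03  0.26] turn -0.001 shift after turn [-9.03  7.03  0.26]
```

>>> jog_arm --moves '[[[4, 0, 0, -1, 0, 0, 0], [4, 0, 0, -2, 0, 0, 0], [4, 0, 0, -3, 0, 0, 0], [4, -1.8, 1.4, 0, 0, 0, 0], [4, -1.8, 1.4, 0, 0, 0, 0], [4, -1.8, 1.4, 0, 0, 0, 0], [4, -1.8, 1.4, 0, 0, 0, 0], [4, -1.8, 1.4, 0, 0, 0, 0], [4, 0, 0, 2, 0, 0, 0], [4, 0, 0, 2, 0, 0, 0], [4, 0, 0, 2, 0, 0, 0], [4, 0, 0, 2, 0, 0, 0], [4, 0, 0, 1.5, 0, 0, 0], [4, 0, 0, 0, 0, 0, 0], [4, 0, 0, 0, 0, 0, 0], [4, 0, 0, 0, 0, 0, 0]]]'

```text
time: 11.12
tool_pos: [0.4591, 0.2349, 0.0299]
tool_rot: [0.0, 0.728, 0.685, 0.001]
contact_force: [0.0, -0.9, -0.9]
gripper_width: 0.569
grasp_force: 64.8
```

>>> jog_arm --moves '[[[4, 0, 0, 1.2, 0, 0, 0], [4, 0, 0, 0.8, 0, 0, 0], [4, 0, 0, 0.3, 0, 0, 0], [4, 0, 0, 0.1, 0, 0, 0], [4, 0, 0, 0, 0, 0, 0], [4, 0, 0, 0, 0, 0, 0]]]'

```text
time: 11.62
tool_pos: [0.4583, 0.2346, 0.0056]
tool_rot: [-0.0, 0.728, 0.685, -0.001]
contact_force: [-5.1, -2.4, 7.3]
gripper_width: 0.574
grasp_force: 66.1
```

Contact with the bench. Next I release, lift, and look at the stack.

>>> jog_arm --moves '[[[8.5, 0, 0, 0, 0, 0, 0], [8.5, 0, 0, 0, 0, 0, 0], [8.5, 0, 0, 0, 0, 0, 0], [8.5, 0, 0, 0, 0, 0, 0], [8.5, 0, 0, -1, 0, 0, 0], [8.5, 0, 0, -3, 0, 0, 0], [8.5, 0, 0, -3, 0, 0, 0], [8.5, 0, 0, -3, 0, 0, 0], [8.5, 0, 0, -3, 0, 0, 0], [8.5, -3, 2, -3, 0, 0, 0], [8.5, -4, 0, 0, 0, 0, 0], [8.5, -4, 0, 0, 0, 0, 0], [8.5, 0, 0, 0, 0, 0, 0]]]'

```text
time: 12.7
tool_pos: [0.4701, 0.1223, 0.163]
tool_rot: [0.002, 0.73, 0.683, -0.0]
contact_force: [-0.7, 0.3, -0.5]
gripper_width: 0.996
grasp_force: 0.0
```

```bash
cat >> h.py <<'E'
def boxfit(f,z0,z1,r,zz):
    "fit rectangle of a top plane seen between heights z0,z1 within pixel window r"
    W=world(f);z=W[...,2];m=np.zeros(z.shape,bool);m[r[2]:r[3],r[0]:r[1]]=1
    m&=(z>z0)&(z<z1); m=cv2.morphologyEx(m.astype(np.uint8),cv2.MORPH_CLOSE,np.ones((3,3)))>0
    p,c,wh,a,n=rect(f,m,zz); print(np.round(p,1),np.round(c,1),np.round(wh,1),round(a,1),n)
E
python3 - <<'E'
from h import *
from plant import *
f=grab_frame("top");pickle.dump(f,open("t3.pkl","wb"))
boxfit(f,.05,.07,(165,235,230,275),.060)
boxfit(f,.017,.036,(205,260,210,250),.026)
cv2.imwrite("pics/t3.png",cv2.resize(f["color"][180:280,160:290],None,fx=6,fy=6))
plan(state(),.393,.333,.12,1.49)
E
```

```text
[394.2 336.2] [394.3 335.5] [59.  95.4] 0.9 640
[422.  308.3] [422.  308.3] [0.  9.2] 0.9 4
t 12.75 pos [0.47   0.1245 0.1625] yaw 1.504 tilt 0.09 j6 0.17 w 0.995 g 0.0
shift cm at present yaw [20.29 -9.06  4.25] turn 0.014 shift after turn [20.16 -9.35  4.25]
```

View pics/t3.png

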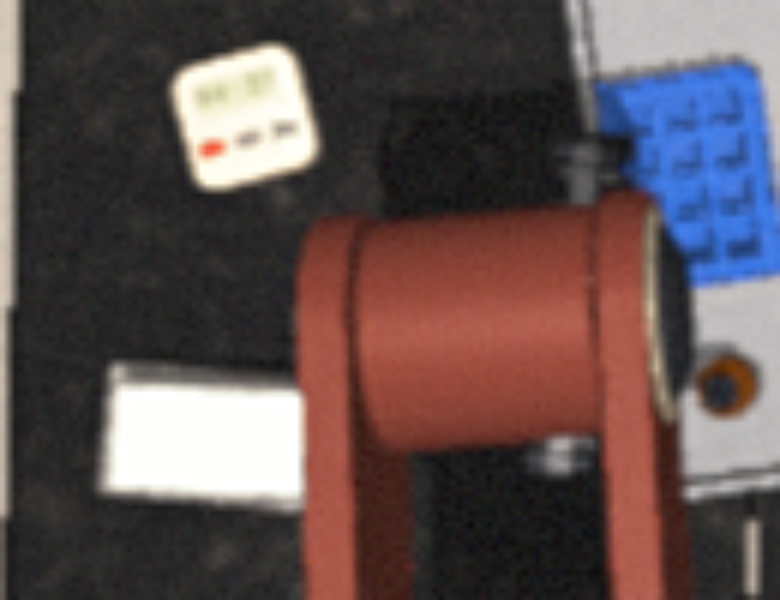

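The view shows the medium box on the large one (white, left half at (200,430)); the arm hides the small box. I go for the medium box.

>>> jog_arm --moves '[[[8.5, 2.9, -1.3, 0, 0, 0, 0], [8.5, 2.9, -1.3, 0, 0, 0, 0], [8.5, 2.9, -1.3, 0, 0, 0, 0], [8.5, 2.9, -1.3, 0, 0, 0, 0], [8.5, 2.9, -1.3, 0, 0, 0, 0], [8.5, 2.9, -1.3, 0, 0, 0, 0], [8.5, 2.9, -1.3, 0, 0, 0, 0], [8.5, 0, 0, 2, 0, 0, 0], [8.5, 0, 0, 2, 0, 0, 0], [8.5, 0, 0, 2, 0, 0, 0], [8.5, 0, 0, 2, 0, 0, 0], [8.5, 0, 0, 0, 0, 0, 0], [8.5, 0, 0, 0, 0, 0, 0]]]'

```text
time: 13.83
tool_pos: [0.3901, 0.3354, 0.0806]
tool_rot: [-0.0, 0.728, 0.685, -0.001]
contact_force: [-0.1, -0.3, 1.0]
gripper_width: 0.994
grasp_force: 0.0
```

```bash
python3 - <<'E'
from h import *
from plant import *
plan(state(),.394,.333,.037,1.5)
E
```

```text
t 13.83 pos [0.3901 0.3354 0.0806] yaw 1.510 tilt 0.16 j6 0.63 w 0.994 g 0.0
shift cm at present yaw [-0.22  0.41  4.36] turn 0.01 shift after turn [-0.21  0.41  4.36]
```

>>> jog_arm --moves '[[[8.5, -0.2, 0.4, 1, 0, 0, 0], [8.5, 0, 0, 1.5, 0, 0, 0], [8.5, 0, 0, 1.2, 0, 0, 0], [8.5, 0, 0, 0.6, 0, 0, 0], [8.5, 0, 0, 0, 0, 0, 0], [5, 0, 0, 0, 0, 0, 0], [5, 0, 0, 0, 0, 0, 0], [5, 0, 0, 0, 0, 0, 0], [5, 0, 0, 0, 0, 0, 0], [5, 0, 0, 0, 0, 0, 0], [5, 0, 0, 0, 0, 0, 0]]]'

```text
time: 14.75
tool_pos: [0.3962, 0.3337, 0.0399]
tool_rot: [0.0, 0.729, 0.685, 0.001]
contact_force: [1.5, -0.7, 6.2]
gripper_width: 0.664
grasp_force: 66.9
```

```bash
python3 - <<'E'
from h import *
from plant import *
plan(state(),.5435,-.009,.12,.162)
E
```

```text
t 14.75 pos [0.3962 0.3337 0.0399] yaw 1.509 tilt 0.15 j6 0.62 w 0.664 g 66.9
shift cm at present yaw [-33.3   16.81  -8.01] turn 1.347 shift after turn [ 9.01 36.2  -8.01]
```

>>> jog_arm --moves '[[[5, 0, 0, -1, 0, 0, 0], [5, 0, 0, -2, 0, 0, 0], [5, 0, 0, -2, 0, 0, 0.1225], [5, 0, 0, -2, 0, 0, 0.1225], [5, 0, 0, -2, 0, 0, 0.1225], [5, 0, 0, -2, 0, 0, 0.1225], [5, 0, 0, 0, 0, 0, 0.1225], [5, 0, 0, 0, 0, 0, 0.1225], [5, 0, 0, 0, 0, 0, 0.1225], [5, 0, 0, 0, 0, 0, 0.1225], [5, 0, 0, 0, 0, 0, 0.1225], [5, 0, 0, 0, 0, 0, 0.1225], [5, 0, 0, 0, 0, 0, 0.1225], [5, 0, 0, 0, 0, 0, 0]]]'

```text
time: 15.92
tool_pos: [0.3945, 0.3326, 0.1479]
tool_rot: [0.0, 0.997, 0.08, -0.001]
contact_force: [0.6, 0.3, -3.0]
gripper_width: 0.658
grasp_force: 66.0
```

>>> jog_arm --moves '[[[5, 0.82, 3, 0, 0, 0, 0], [5, 0.82, 3, 0, 0, 0, 0], [5, 0.82, 3, 0, 0, 0, 0], [5, 0.82, 3, 0, 0, 0, 0], [5, 0.82, 3, 0, 0, 0, 0], [5, 0.82, 3, 0, 0, 0, 0], [5, 0.82, 3, 0, 0, 0, 0], [5, 0.82, 3, 0, 0, 0, 0], [5, 0.82, 3, 0, 0, 0, 0], [5, 0.82, 3, 0, 0, 0, 0], [5, 0.82, 3, 0, 0, 0, 0], [5, 0, 3.1, 0, 0, 0, 0], [5, 0, 0, 0, 0, 0, 0], [5, 0, 0, 0, 0, 0, 0], [5, 0, 0, 0, 0, 0, 0]]]'

```text
time: 17.17
tool_pos: [0.5418, -0.0083, 0.148]
tool_rot: [-0.0, 0.997, 0.081, -0.001]
contact_force: [-0.3, -0.1, -1.9]
gripper_width: 0.662
grasp_force: 66.0
```

```bash
python3 - <<'E'
from h import *
from plant import *
plan(state(),.5435,-.009,.0115,.162)
f=grab_frame("top");pickle.dump(f,open("t4.pkl","wb"))
for r,z0,z1,zz in [((165,235,230,275),.02,.04,.032),((195,255,215,255),.017,.036,.026)]: boxfit(f,z0,z1,r,zz)
cv2.imwrite("pics/t4.png",cv2.resize(f["color"][140:280,160:380],None,fx=3.6,fy=3.6))
E
```

```text
t 17.17 pos [ 0.5418 -0.0083  0.148 ] yaw 0.163 tilt 0.08 j6 1.25 w 0.662 g 66.0
shift cm at present yaw [ 0.16  0.09 13.65] turn 0.001 shift after turn [ 0.16  0.09 13.65]
[402.  318.4] [408.8 309.5] [105.6 172.7] 0.9 1101
[436.8 268.1] [436.3 272.1] [ 94.1 143.2] 0.9 729
```

View pics/t4.png

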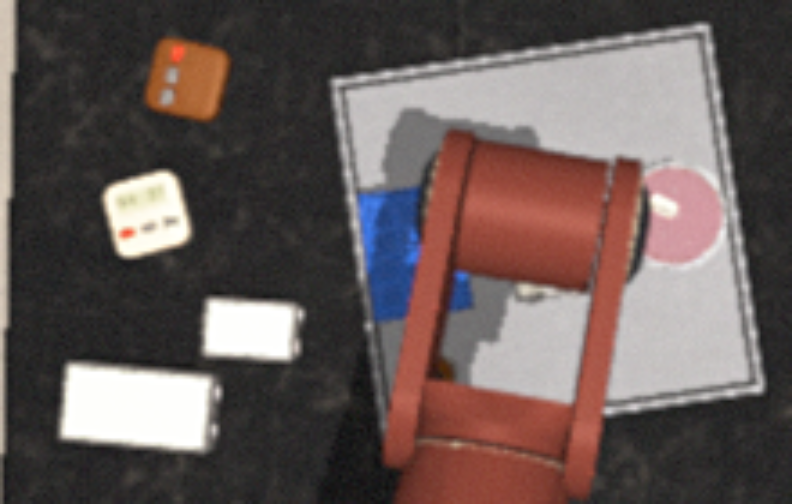

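The view shows the large box at (138,408), the small box on the bench at (252,330), and the medium box held over the mat centre. I lower it.

>>> jog_arm --moves '[[[5, 0.15, 0.1, 2.5, 0, 0, 0], [5, 0, 0, 2.5, 0, 0, 0], [5, 0, 0, 2.5, 0, 0, 0], [5, 0, 0, 2.5, 0, 0, 0], [5, 0, 0, 1.5, 0, 0, 0], [5, 0, 0, 1, 0, 0, 0], [5, 0, 0, 0.5, 0, 0, 0], [5, 0, 0, 0.3, 0, 0, 0], [5, 0, 0, 0.2, 0, 0, 0], [5, 0, 0, 0, 0, 0, 0], [5, 0, 0, 0, 0, 0, 0]]]'

```text
time: 18.13
tool_pos: [0.5449, -0.0095, 0.0146]
tool_rot: [0.0, 0.997, 0.081, 0.001]
contact_force: [0.9, -0.1, -2.0]
gripper_width: 0.664
grasp_force: 66.0
```

```bash
python3 - <<'E'
from h import *
f=pickle.load(open("t4.pkl","rb"));z=world(f)[...,2]
m=((z>.014)&(z<.045)).astype(np.uint8);m[:, :165]=0;m[:215]=0;m[275:]=0;m[:,248:]=0
n,l,s,c=cv2.connectedComponentsWithStats(m,connectivity=4)
for i in range(1,n):
    if s[i,4]>100:
        for zz in(.026,.032): p,cc,wh,a,k=rect(f,l==i,zz);print(zz,np.round(p,1),np.round(cc,1),np.round(wh,1),round(a,1),k)
        q=pix2plane(f,np.argwhere(l==i)[:,::-1],.03)[:,:2];q=q-q.mean(0);_,v=np.linalg.eigh(q.T@q);print("yaw",np.arctan(v[1,1]/v[0,1]))
E
```

```text
0.026 [459.4 239.4] [459.3 239.1] [81.5 49.9] 87.1 429
0.032 [459.6 238.1] [459.5 237.8] [81.1 49.7] 87.1 429
yaw 1.5467880419068862
0.026 [392.7 332.7] [392.9 332.4] [130.2  67.4] 85.7 938
0.032 [393.3 331. ] [393.4 330.7] [129.6  67.1] 85.7 938
yaw 1.4889621297386915
```

>>> jog_arm --moves '[[[5, 0, 0, 0.25, 0, 0, 0], [5, 0, 0, 0.15, 0, 0, 0], [5, 0, 0, 0, 0, 0, 0], [5, 0, 0, 0, 0, 0, 0]]]'

```text
time: 18.47
tool_pos: [0.5447, -0.0096, 0.0104]
tool_rot: [0.0, 0.997, 0.081, 0.001]
contact_force: [-1.5, 0.4, 4.2]
gripper_width: 0.666
grasp_force: 66.4
```

>>> jog_arm --moves '[[[7.8, 0, 0, 0, 0, 0, 0], [7.8, 0, 0, 0, 0, 0, 0], [7.8, 0, 0, 0, 0, 0, 0], [7.8, 0, 0, -0.5, 0, 0, 0], [7.8, 0, 0, -2, 0, 0, 0], [7.8, 0, 0, -3, 0, 0, 0], [7.8, 0, 0, -3, 0, 0, 0], [7.8, 0, 0, -3, 0, 0, 0], [8.5, 0, 0, -3, 0, 0, -0.1225], [8.5, 0, 0, 0, 0, 0, -0.1225], [8.5, 0, 0, 0, 0, 0, -0.1225], [8.5, 0, 0, 0, 0, 0, -0.1225], [8.5, 0, 0, 0, 0, 0, -0.1225], [8.5, 0, 0, 0, 0, 0, -0.1225], [8.5, 0, 0, 0, 0, 0, -0.1225], [8.5, 0, 0, 0, 0, 0, -0.1225], [8.5, 0, 0, 0, 0, 0, -0.1225], [8.5, 0, 0, 0, 0, 0, -0.1225], [8.5, 0, 0, 0, 0, 0, -0.1225], [8.5, 0, 0, 0, 0, 0, 0]]]'

```text
time: 20.13
tool_pos: [0.5439, -0.0094, 0.1547]
tool_rot: [0.0, 0.728, 0.686, 0.0]
contact_force: [-0.6, -0.5, -0.1]
gripper_width: 0.99
grasp_force: 0.0
```

```bash
python3 - <<'E'
from h import *
from plant import *
plan(state(),.459,.239,.007,1.525)
E
```

```text
t 20.13 pos [ 0.5439 -0.0094  0.1547] yaw 1.511 tilt 0.01 j6 -0.09 w 0.99 g 0.0
shift cm at present yaw [24.29 -9.96 14.77] turn -0.014 shift after turn [24.43 -9.62 14.77]
```

>>> jog_arm --moves '[[[8.5, 3.03, -1.24, 0, 0, 0, 0], [8.5, 3.03, -1.24, 0, 0, 0, 0], [8.5, 3.03, -1.24, 0, 0, 0, 0], [8.5, 3.03, -1.24, 0, 0, 0, 0], [8.5, 3.03, -1.24, 0, 0, 0, 0], [8.5, 3.03, -1.24, 0, 0, 0, 0], [8.5, 3.03, -1.24, 0, 0, 0, 0], [8.5, 3.03, -1.24, 0, 0, 0, 0], [8.5, 0, 0, 3, 0, 0, -0.014], [8.5, 0, 0, 3, 0, 0, 0], [8.5, 0, 0, 3, 0, 0, 0], [8.5, 0, 0, 0, 0, 0, 0], [8.5, 0, 0, 0, 0, 0, 0], [8.5, 0, 0, 0, 0, 0, 0]]]'

```text
time: 21.3
tool_pos: [0.4609, 0.2389, 0.0661]
tool_rot: [0.0, 0.724, 0.69, 0.001]
contact_force: [0.3, -0.2, -0.3]
gripper_width: 0.998
grasp_force: 0.0
```

```bash
python3 - <<'E'
from h import *
from plant import *
plan(state(),.459,.239,.007,1.525)
E
```

```text
t 21.3 pos [0.4609 0.2389 0.0661] yaw 1.522 tilt 0.12 j6 0.38 w 0.998 g 0.0
shift cm at present yaw [ 0.01 -0.2   5.91] turn -0.003 shift after turn [ 0.01 -0.2   5.91]
```

>>> jog_arm --moves '[[[8.5, 0, -0.2, 2, 0, 0, 0], [8.5, 0, 0, 2, 0, 0, 0], [8.5, 0, 0, 1.2, 0, 0, 0], [8.5, 0, 0, 0.7, 0, 0, 0], [8.5, 0, 0, 0, 0, 0, 0], [4, 0, 0, 0, 0, 0, 0], [4, 0, 0, 0, 0, 0, 0], [4, 0, 0, 0, 0, 0, 0], [4, 0, 0, 0, 0, 0, 0], [4, 0, 0, 0, 0, 0, 0], [4, 0, 0, 0, 0, 0, 0]]]'

```text
time: 22.22
tool_pos: [0.4593, 0.2392, 0.0071]
tool_rot: [0.001, 0.724, 0.69, 0.001]
contact_force: [-0.7, 0.9, 5.1]
gripper_width: 0.567
grasp_force: 64.9
```

```bash
python3 - <<'E'
from h import *
from plant import *
plan(state(),.393,.332,.12,1.493)
E
```

```text
t 22.22 pos [0.4593 0.2392 0.0071] yaw 1.523 tilt 0.17 j6 0.38 w 0.567 g 64.9
shift cm at present yaw [  8.95  -7.06 -11.29] turn 0.03 shift after turn [  8.74  -7.33 -11.29]
```

>>> jog_arm --moves '[[[4, 0, 0, -1, 0, 0, 0], [4, 0, 0, -3, 0, 0, 0.03], [4, 0, 0, -3, 0, 0, 0], [4, 0, 0, -2, 0, 0, 0], [4, 2.18, -1.83, 0, 0, 0, 0], [4, 2.18, -1.83, 0, 0, 0, 0], [4, 2.18, -1.83, 0, 0, 0, 0], [4, 2.18, -1.83, 0, 0, 0, 0], [4, 0, 0, 2, 0, 0, 0], [4, 0, 0, 1, 0, 0, 0], [4, 0, 0, 0, 0, 0, 0], [4, 0, 0, 0, 0, 0, 0], [4, 0, 0, 0, 0, 0, 0]]]'

```text
time: 23.3
tool_pos: [0.3921, 0.3308, 0.0657]
tool_rot: [0.0, 0.734, 0.679, -0.0]
contact_force: [0.2, -0.3, -0.8]
gripper_width: 0.569
grasp_force: 64.0
```

```bash
python3 - <<'E'
from h import *
from plant import *
plan(state(),.393,.332,.039,1.493)
E
```

```text
t 23.3 pos [0.3921 0.3308 0.0657] yaw 1.492 tilt 0.01 j6 0.63 w 0.569 g 64.0
shift cm at present yaw [0.13 0.08 2.67] turn -0.001 shift after turn [0.13 0.08 2.67]
```

>>> jog_arm --moves '[[[4, 0.1, 0.08, 1, 0, 0, 0], [4, 0, 0, 0.8, 0, 0, 0], [4, 0, 0, 0.5, 0, 0, 0], [4, 0, 0, 0.3, 0, 0, 0], [4, 0, 0, 0.1, 0, 0, 0], [4, 0, 0, 0, 0, 0, 0], [4, 0, 0, 0, 0, 0, 0]]]'

```text
time: 23.88
tool_pos: [0.3925, 0.3319, 0.0392]
tool_rot: [0.0, 0.734, 0.679, -0.001]
contact_force: [-4.0, -3.6, 5.3]
gripper_width: 0.569
grasp_force: 65.0
```

>>> jog_arm --moves '[[[8.5, 0, 0, 0, 0, 0, 0], [8.5, 0, 0, 0, 0, 0, 0], [8.5, 0, 0, 0, 0, 0, 0], [8.5, 0, 0, 0, 0, 0, 0], [8.5, 0, 0, -1, 0, 0, 0], [8.5, 0, 0, -3, 0, 0, 0], [8.5, 0, 0, -3, 0, 0, 0], [8.5, 0, 0, -3, 0, 0, 0], [8.5, 0, 0, -2, 0, 0, 0.121], [8.5, 0, 0, 0, 0, 0, 0.121], [8.5, 0, 0, 0, 0, 0, 0.121], [8.5, 0, 0, 0, 0, 0, 0.121], [8.5, 0, 0, 0, 0, 0, 0.121], [8.5, 0, 0, 0, 0, 0, 0.121], [8.5, 0, 0, 0, 0, 0, 0.121], [8.5, 0, 0, 0, 0, 0, 0.121], [8.5, 0, 0, 0, 0, 0, 0.121], [8.5, 0, 0, 0, 0, 0, 0.121], [8.5, 0, 0, 0, 0, 0, 0]]]'

```text
time: 25.47
tool_pos: [0.3926, 0.3323, 0.1592]
tool_rot: [-0.0, 0.99, 0.14, 0.0]
contact_force: [-0.3, 0.3, -0.8]
gripper_width: 0.996
grasp_force: 0.0
```

```bash
python3 - <<'E'
from h import *
from plant import *
plan(state(),.556,.331,.05,.28)
E
```

```text
t 25.47 pos [0.3926 0.3323 0.1592] yaw 0.281 tilt 0.04 j6 1.85 w 0.996 g 0.0
shift cm at present yaw [15.66  4.67 10.92] turn 0.001 shift after turn [15.66  4.64 10.92]
```

>>> jog_arm --moves '[[[8.5, 2.6, 0.77, 0, 0, 0, 0], [8.5, 2.6, 0.77, 0, 0, 0, 0], [8.5, 2.6, 0.77, 0, 0, 0, 0], [8.5, 2.6, 0.77, 0, 0, 0, 0], [8.5, 2.6, 0.77, 0, 0, 0, 0], [8.5, 2.6, 0.77, 0, 0, 0, 0], [8.5, 0, 0, 3, 0, 0, 0], [8.5, 0, 0, 3, 0, 0, 0], [8.5, 0, 0, 3, 0, 0, 0], [8.5, 0, 0, 1.5, 0, 0, 0], [8.5, 0, 0, 0, 0, 0, 0], [8.5, 0, 0, 0, 0, 0, 0]]]'

```text
time: 26.47
tool_pos: [0.5549, 0.3314, 0.0533]
tool_rot: [0.0, 0.99, 0.142, -0.001]
contact_force: [0.3, -0.5, 0.9]
gripper_width: 0.999
grasp_force: 0.0
```

```bash
python3 - <<'E'
from h import *
from plant import *
plan(state(),.556,.3315,.004,.28)
E
```

```text
t 26.47 pos [0.5549 0.3314 0.0533] yaw 0.285 tilt 0.07 j6 1.71 w 0.999 g 0.0
shift cm at present yaw [0.11 0.02 4.93] turn 0.005 shift after turn [0.11 0.02 4.93]
```

>>> jog_arm --moves '[[[8.5, 0.1, 0, 2, 0, 0, 0], [8.5, 0, 0, 1.5, 0, 0, 0], [8.5, 0, 0, 1, 0, 0, 0], [8.5, 0, 0, 0.5, 0, 0, 0], [8.5, 0, 0, 0, 0, 0, 0], [8.5, 0, 0, 0, 0, 0, 0], [5.5, 0, 0, 0, 0, 0, 0], [5.5, 0, 0, 0, 0, 0, 0], [5.5, 0, 0, 0, 0, 0, 0], [5.5, 0, 0, 0, 0, 0, 0], [5.5, 0, 0, 0, 0, 0, 0], [5.5, 0, 0, 0, 0, 0, 0]]]'

```text
time: 27.47
tool_pos: [0.5575, 0.3324, 0.0052]
tool_rot: [-0.0, 0.99, 0.141, 0.001]
contact_force: [0.7, 0.5, 6.3]
gripper_width: 0.725
grasp_force: 65.8
```

```bash
python3 - <<'E'
from h import *
from plant import *
plan(state(),.668,-.0995,.12,.162)
E
```

```text
t 27.47 pos [0.5575 0.3324 0.0052] yaw 0.283 tilt 0.17 j6 1.71 w 0.725 g 65.8
shift cm at present yaw [ -1.46  44.56 -11.48] turn 0.121 shift after turn [  3.94  44.4  -11.48]
```

>>> jog_arm --moves '[[[5.5, 0, 0, -1, 0, 0, 0], [5.5, 0, 0, -3, 0, 0, 0.121], [5.5, 0, 0, -4, 0, 0, 0], [5.5, 0, 0, -4, 0, 0, 0], [5.5, 0.28, 3.17, 0, 0, 0, 0], [5.5, 0.28, 3.17, 0, 0, 0, 0], [5.5, 0.28, 3.17, 0, 0, 0, 0], [5.5, 0.28, 3.17, 0, 0, 0, 0], [5.5, 0.28, 3.17, 0, 0, 0, 0], [5.5, 0.28, 3.17, 0, 0, 0, 0], [5.5, 0.28, 3.17, 0, 0, 0, 0], [5.5, 0.28, 3.17, 0, 0, 0, 0], [5.5, 0.28, 3.17, 0, 0, 0, 0], [5.5, 0.28, 3.17, 0, 0, 0, 0], [5.5, 0.28, 3.17, 0, 0, 0, 0], [5.5, 0.28, 3.17, 0, 0, 0, 0], [5.5, 0.28, 3.17, 0, 0, 0, 0], [5.5, 0.28, 3.17, 0, 0, 0, 0], [5.5, 0, 0, 0, 0, 0, 0], [5.5, 0, 0, 0, 0, 0, 0]]]'

```text
time: 29.13
tool_pos: [0.6663, -0.1014, 0.1233]
tool_rot: [-0.0, 0.997, 0.08, -0.0]
contact_force: [0.7, -0.0, -0.5]
gripper_width: 0.724
grasp_force: 65.5
```

```bash
python3 - <<'E'
from h import *
from plant import *
plan(state(),.668,-.0995,.0077,.162)
E
```

```text
t 29.13 pos [ 0.6663 -0.1014  0.1233] yaw 0.160 tilt 0.05 j6 1.15 w 0.724 g 65.5
shift cm at present yaw [ 0.2  -0.16 11.56] turn -0.002 shift after turn [ 0.2  -0.16 11.56]
```

>>> jog_arm --moves '[[[5.5, 0.2, -0.16, 2.5, 0, 0, 0], [5.5, 0, 0, 2.5, 0, 0, 0], [5.5, 0, 0, 2.5, 0, 0, 0], [5.5, 0, 0, 2, 0, 0, 0], [5.5, 0, 0, 1, 0, 0, 0], [5.5, 0, 0, 0.6, 0, 0, 0], [5.5, 0, 0, 0.2, 0, 0, 0], [5.5, 0, 0, 0.2, 0, 0, 0], [5.5, 0, 0, 0, 0, 0, 0], [5.5, 0, 0, 0, 0, 0, 0]]]'

```text
time: 29.97
tool_pos: [0.6693, -0.0981, 0.01]
tool_rot: [0.0, 0.997, 0.081, 0.001]
contact_force: [0.9, -0.5, -0.6]
gripper_width: 0.721
grasp_force: 65.5
```

>>> jog_arm --moves '[[[5.5, 0, 0, 0.25, 0, 0, 0], [5.5, 0, 0, 0.1, 0, 0, 0], [5.5, 0, 0, 0, 0, 0, 0], [5.5, 0, 0, 0, 0, 0, 0]]]'

```text
time: 30.3
tool_pos: [0.6698, -0.0983, 0.0077]
tool_rot: [0.0, 0.997, 0.081, 0.001]
contact_force: [-2.5, 0.1, 6.6]
gripper_width: 0.725
grasp_force: 66.3
```

>>> jog_arm --moves '[[[8.5, 0, 0, 0, 0, 0, 0], [8.5, 0, 0, 0, 0, 0, 0], [8.5, 0, 0, 0, 0, 0, 0], [8.5, 0, 0, 0, 0, 0, 0], [8.5, 0, 0, -1, 0, 0, 0], [8.5, 0, 0, -3, 0, 0, 0], [8.5, 0, 0, -4, 0, 0, 0], [8.5, 0, 0, -4, 0, 0, 0], [8.5, -2, 0, -4, 0, 0, 0], [8.5, -3, 0, -4, 0, 0, 0], [8.5, -3, 2, 0, 0, 0, 0], [8.5, -2, 3, 0, 0, 0, 0], [8.5, 0, 3, 0, 0, 0, 0], [8.5, 0, 3, 0, 0, 0, 0], [8.5, 0, 3, 0, 0, 0, 0], [8.5, 0, 3, 0, 0, 0, 0], [8.5, 0, 3, 0, 0, 0, 0], [8.5, 0, 3, 0, 0, 0, 0], [8.5, 0, 0, 0, 0, 0, 0], [8.5, 0, 0, 0, 0, 0, 0]]]'

```text
time: 31.97
tool_pos: [0.6128, -0.3414, 0.1957]
tool_rot: [-0.0, 0.997, 0.08, -0.0]
contact_force: [0.0, 0.6, 0.3]
gripper_width: 0.995
grasp_force: 0.0
```

```bash
python3 - <<'E'
from h import *
from plant import *
f=grab_frame("top");pickle.dump(f,open("t5.pkl","wb"));print(state()["time"],state()["tool_pos"])
z=world(f)[...,2]
a=.162;Rm=np.array([[np.cos(a),-np.sin(a)],[np.sin(a),np.cos(a)]]);c=np.array([543.5,-9.])
loc=lambda p:np.round((np.asarray(p)-c)@Rm,1)
for n,r,z0,z1,zz in [("medium",(290,338,170,235),.02,.05,.0305),("timer",(325,365,150,184),.013,.035,.0225),("plate",(328,366,184,216),.01,.03,.0185),("rack",(255,297,185,232),.05,.08,.0675),("dropper",(265,300,229,260),.025,.11,.06),("small",(165,235,230,275),.05,.07,.058),("large+small",(165,235,230,275),.02,.07,.032),("tape",(405,440,185,213),.01,.03,.019)]:
    m=np.zeros(z.shape,bool);m[r[2]:r[3],r[0]:r[1]]=1;m&=(z>z0)&(z<z1)
    p,cc,wh,an,k=rect(f,m,zz);print(n,"mean",np.round(p,1),"rectc",np.round(cc,1),"wh",np.round(wh,1),round(an,1),k,"mat",loc(cc))
cv2.imwrite("pics/t5.png",cv2.resize(f["color"][135:285,165:425],None,fx=3,fy=3))
E
```

```text
32.0167 [ 0.61288368 -0.34020438  0.19568138]
medium mean [547.  -11.6] rectc [553.  -22.2] wh [110.9 203.9] 31.6 664 mat [  7.3 -14.6]
timer mean [667.8 -98.5] rectc [667.8 -98.3] wh [63.9 63.6] 8.9 417 mat [ 108.2 -108.2]
plate mean [ 561.2 -117.3] rectc [ 561.7 -117. ] wh [90.9 88.9] 45.8 713 mat [   0.5 -109.5]
rack mean [526.5  98.9] rectc [526.2  98.6] wh [105.7  79.2] 9.2 499 mat [  0.2 109. ]
dropper mean [425.3  79.3] rectc [436.1  99.9] wh [77.4 31.8] 61.9 94 mat [-88.5 124.8]
small mean [393.8 332.7] rectc [393.7 331.2] wh [82.2 49.9] 85.2 445 mat [-93.  359.9]
large+small mean [393.1 331.5] rectc [393.1 330.7] wh [129.7  66.4] 85.5 924 mat [-93.6 359.5]
tape mean [ 579.4 -330.4] rectc [ 580.9 -329.8] wh [14.  44.2] 55.6 54 mat [ -14.8 -322.6]
```

View pics/t5.png

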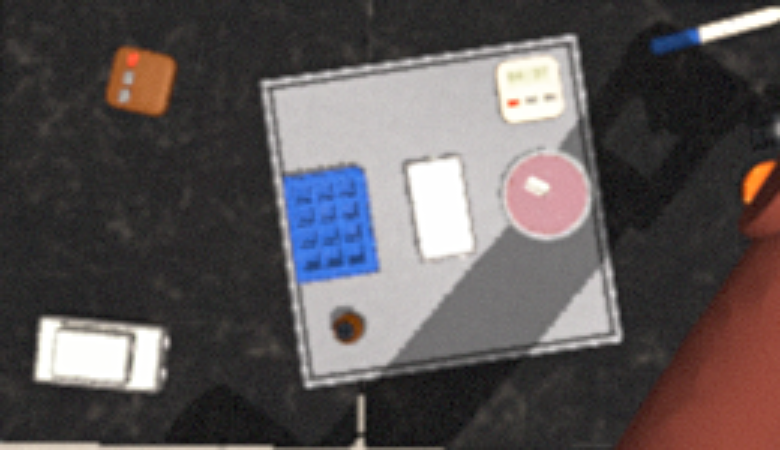

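The view shows everything in place: medium box at (440,208), timer behind the plate at (530,88), dropper in front of the rack at (348,325), and the small box on the large one at (98,355). Fits put every offset within about 5 mm. Handing in.

```bash
python3 -c "
from plant import *
print(job_done())"
```

```text
the job is handed in; nothing more can be done
None
```

I handed the job in at about 32 s of robot time with all the steps done in the required order. In the last picture every placed thing I measured was within about 5 mm of its target, but the judge gave no verdict back.

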